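# Draw the long shoehorn out of the half-opening box

## Task

Slide the lid of the wooden box on the hall table open until you feel it reach its stop. It uncovers only part of the box, so take the shoehorn by its handle, tilt it handle end up and draw it out slantwise through the opening. Finish while still holding it in the gripper, still and with its whole length about 10 cm or more above the box's top, leaving the lid fully open and the phone, pen and bowl undisturbed.

Things in the scene. Friction and masses are not known exactly. Their poses are not given: they have to be found in the camera images.
- box: Brown wooden box fixed to the table, 156 (x) x 291 (y) mm. Origin: centre of its underside; its y is its long way, within 0.35 rad of world y. Inside 140 x 275 mm, walls 8 mm thick, inner floor (grey felt) at z = 8 mm. End walls at -y and +y reach z = 60 mm, side walls 68 mm. The lid lies between the side walls, over the end walls: underside at z = 60 mm, top at 68 mm.
- lid (a joint): Sliding lid of pale wood, 139 x 291 x 8 mm. 0 = shut; grows (m) as it slides along the box's +y and uncovers the box's -y end. Starts 0 to 40 mm open; stops hard somewhere between 150 and 170 mm (feel for it); about 2 N friction; stays where left. Fully open it still covers about 120 mm of the inside at the +y end and sticks out beyond that end.
- lid_grip (a point): Middle of the top face of the dark finger ridge on the lid, 96 mm above the table; it moves with the lid. The ridge is 60 mm long along the box's x, 14 mm thick along the box's y, rises 28 mm above the lid, and its middle is 35 mm from the lid's -y edge.
- shoehorn: Loose shoehorn flat on the box's floor, 250 mm along its y, 0.08 to 0.16 kg, axes as the box's within 0.1 rad. Red handle bar 20 wide, 18 mm thick (z), y = -125 to +20 mm; steel trough blade 45 wide, 11 mm high, on to y = +125. Origin: underside, mid length. Blade end on the floor, a slope of 12 to 16 degrees lets the handle pass over the -y wall and under the lid's edge; then pull lengthwise.
- shoehorn_handle_end (a point): Free end of the red handle, at (0, -125, 9) mm in the shoehorn's frame.
- shoehorn_blade_end (a point): Tip of the steel blade, at (0, 125, 2) mm in the shoehorn's frame.
- phone: Black phone, 62 x 128 x 10 mm, loose on the red clipboard beyond the box. Leave alone. Origin: centre of its underside.
- pen: Black pen, 135 mm long, 9 mm thick, loose on the red clipboard. Leave alone. Origin: centre of its underside.
- bowl: Amber glass bowl of dried petals, 144 mm wide, 55 mm high, loose on the table to the right of the box. Leave alone. Origin: centre of its underside.

How it is judged:
By the outcome, as a careful person would: the job done as asked, in the order asked, and still so for the second after the job is handed in, while the arm keeps its last pose, push and grip.
It also fails if it takes over 51 s, if anything falls off the work surface, if the arm or the gripper's body presses on something with over 40 N, if the wrist force passes 120 N, or if a joint passes its speed limit or range.

## Robot

A 6-joint arm with a two-finger parallel gripper is mounted at the origin on the work surface. World frame = base frame: x ahead of the robot, y to its left, z up, the work surface at z = 0. Lengths are in m, angles in degrees, forces in N, time in s.
With the tool pointing down it reaches from about 0.35 to 0.875 m from the base axis. Payload 4.2 kg.
Tool frame: the origin (TCP) lies at the very end of the fingers, on their centre line; the grasp point (between the pads) lies 19 mm behind it; z points along the fingers, y is the line along which they close (so a half turn about z gives the same grasp; the last joint's range is limited). The gripper opens to 87 mm and grips with 3 to 60 N. Pads are 19 mm wide; open, the fingers measure 117 mm over their backs; the gripper's body (75 mm by 190 mm) begins 51 mm behind the grasp point.
Start: joints at [84.889, 22.042, 0.453, 0, -68.411, -14.817], TCP at [0.213, 0.588, 0.223] pointing down, gripper open.
Joint ranges: [-179.83, 179.83], [-69.29, 118.12], [-61.27, 80.66], [-181.25, 117.63], [-171.15, -9.14], [-177.46, 177.46]. Speed limits (degrees/s): [159.86, 159.86, 180, 180, 180, 180].

## Interface

Orientations are given as a 3x3 rotation matrix whose columns are the frame's x, y, z axes.
In Python, from station import monitor, cams, ticket gives the robot as it stands.
- The arm moves only by the tool drive_tool, never from a script. Its argument "moves" is a list of rows, each an object with "delta_pos": the shift along the tool's x, y, z in mm, a list of three; "turn": the turn about the tool's z in rad; "claw": the opening, from 0 (shut) to 1 (fully open). A call has 1 to 12 rows; each row shifts and turns the commanded pose from where the row before left it, along the tool's axes as they then stand; what a row does not reach is not made up. A row lasts 1/8 s, in which the tool goes at most 62.5 mm and 10.7 degrees, less where a joint would pass 70% of its speed; a pose out of reach is approached as far as the arm can. A call is refused whole if a number of a shift passes 62.5 or a number of a turn 0.188, either way. A call with a gripper value outside its range is refused whole. The fingers move at their own pace and stop on an object; the grip force is fixed at half the most. Time passes only in rows, so rows that do not move let the fingers close. It gives the time, the measured TCP pose, the force, the opening and the grip force at its end, in the units of the state.
- monitor.sense(): the state, without advancing time (a new reading comes with each control period).
- cams.capture(name): name is "side" or "top"; returns a dict with "color" (400x640x3 uint8, red, green, blue), "range_z" (400x640 float32, m along the optical axis (not along the pixel's ray), 0 where there is no reading), "vertical_fov" (degrees; the focal length in pixels is half the picture's height over the tangent of half this angle, whatever the lens; pixels are square), "cx", "cy" (the principal point, pixels), "extrinsics" (4x4, takes a point from camera to world coordinates). Camera axes: x right, y down, z forward; pixel columns grow to the right and rows downward; lengths in m; the calibration is good to about 2 mm. A picture is of the moment at which its call begins.
- ticket.finish_job(): hands the job in; it is judged then, once.
The state is a dict: "time_s": time; "joints": joint angles; "joint_velocities": joint speeds; "effort": joint torques, N m; "tcp_pos": TCP position; "ee_rot": TCP orientation; "wrist_force": force on the tool from outside, world axes, zero at the start; "moment": the same for the moment, N m; "gripper_width": opening from 0.0 (shut) to 1.0 (fully open); "gripper_force": force on a finger pad.
Only numpy, scipy, OpenCV 4.12 (cv2) and the standard library are available. Lean on these libraries where they do the work, as an engineer would, in place of code of your own. Each camera call takes 0.05 s, during which the arm holds its last target. There are 200 camera calls.

## Working session

There is one attempt and no reset: what is moved stays moved. The work goes in short steps, Python scripts to look and compute and a tool call to move; the robot and the scene stay as the last step left them, time stands still between calls to the robot, and variables do not carry over. Pictures are saved under pics/ and viewed, at most 10 in all, crops included, and the job is handed in when it is done.

Besides the shell and the picture viewer there is one more tool, called after "Call:" as name(argument=value, ...), one argument or row to a line, values as JSON. drive_tool: Moves the arm, as the interface text tells. Its arguments: {"type":"object","properties":{"moves":{"type":"array","items":{"type":"object","properties":{"delta_pos":{"type":"array","items":{"type":"number"}},"turn":{"type":"number"},"claw":{"type":"number"}}}}},"required":["moves"]}

```bash
mkdir -p pics; cat > h.py <<'E'
import numpy as np, cv2
from station import monitor, cams, ticket
def cap(n):
    c=cams.capture(n); c['f']=200/np.tan(np.radians(c['vertical_fov']/2)); return c
def save(c,name): cv2.imwrite('pics/'+name,c['color'][...,::-1])
def cloud(c):
    v,u=np.mgrid[:400,:640]; z=c['range_z']
    P=np.stack([(u-c['cx'])/c['f']*z,(v-c['cy'])/c['f']*z,z],-1)
    E=np.array(c['extrinsics']); return P@E[:3,:3].T+E[:3,3]
def ray(c,u,v,h):
    E=np.array(c['extrinsics']); d=E[:3,:3]@np.array([(u-c['cx'])/c['f'],(v-c['cy'])/c['f'],1]); o=E[:3,3]
    return o+d*(h-o[2])/d[2]
E
python3 - <<'E'
from h import *
for n in('top','side'):
    c=cap(n); save(c,n+'0.png'); print(n,c['f'],np.round(c['extrinsics'],3))
s=monitor.sense(); print(s)
E
```

```text
top 408.9625700297493 [[-0.013 -0.998  0.055  0.617]
 [-1.     0.013 -0.007 -0.111]
 [ 0.006 -0.055 -0.998  0.927]
 [ 0.     0.     0.     1.   ]]
side 415.04806764246126 [[ 0.826 -0.307  0.473  0.185]
 [-0.564 -0.455  0.689 -0.789]
 [ 0.004 -0.836 -0.549  0.625]
 [ 0.     0.     0.     1.   ]]
{'time_s': 0.1, 'joints': array([ 8.48916225e+01,  2.20855763e+01,  3.87815557e-01, -2.59886002e-02,
       -6.84152107e+01, -1.48163692e+01]), 'joint_velocities': array([-0.06403789, -0.05106834,  0.18983908,  0.16449788,  0.05946551,
       -0.0047504 ]), 'effort': array([ 5.57726489e-04, -3.91687882e+01,  1.87936342e+01,  4.23181191e+00,
        1.34779693e-02, -7.25358836e-05]), 'tcp_pos': array([0.21278819, 0.58706563, 0.22157692]), 'ee_rot': array([[ 9.40084035e-01, -3.40942301e-01, -5.95662202e-04],
       [-3.40942808e-01, -9.40082066e-01, -1.92630172e-03],
       [ 9.67863875e-05,  2.01397224e-03, -9.99997967e-01]]), 'wrist_force': array([0.70404935, 0.59088416, 0.19947814]), 'moment': array([-0.0021693 ,  0.00268436,  0.03367177]), 'gripper_force': 0.0, 'gripper_width': 1.0028973059817428}
```

View pics/top0.png

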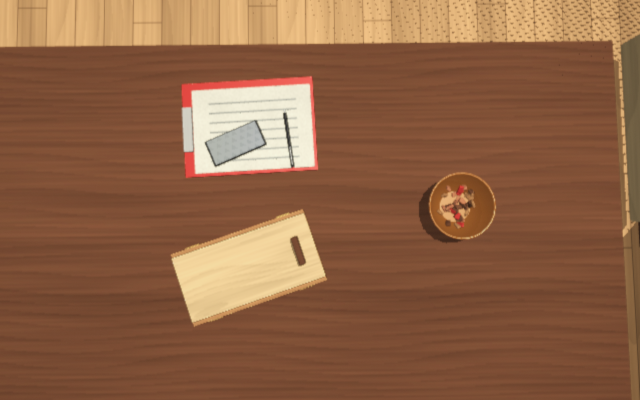

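View pics/side0.png

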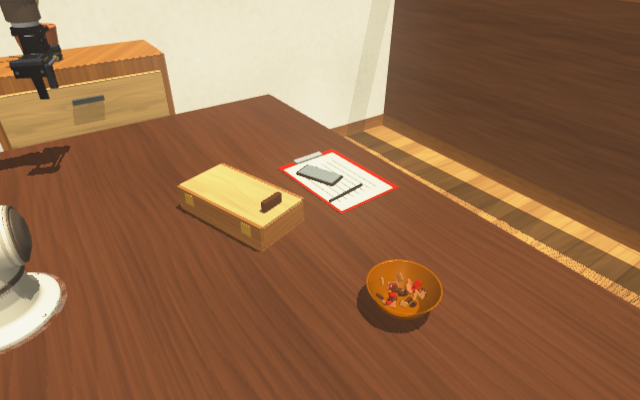

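The top view shows the box at corners (303,211), (326,280), (194,325) and (172,256), with the ridge at (298,251) near its right (-y) end. The bowl is at (462,206), and the phone and pen are on the clipboard above the box. The side view agrees.

```bash
cat >> h.py <<'E'
def tool(d,R): return np.round(np.array(R).T@np.array(d)*1000,1)
E
python3 - <<'E'
from h import *
c=cap('top'); P=cloud(c)
m=((P[...,2]>.045)&(P[...,2]<.11)&(P[...,1]>-.12)&(P[...,0]<.68)&(P[...,0]>.3)).astype(np.uint8)
m=cv2.morphologyEx(m,cv2.MORPH_OPEN,np.ones((3,3)))
cn=max(cv2.findContours(m,0,2)[0],key=cv2.contourArea)
W=np.array([ray(c,u,v,.068)[:2] for u,v in cn[:,0]],np.float32)
r=cv2.minAreaRect(W*1000); print(r, cv2.boxPoints(r))
g=c['color'].max(2)
rm=((P[...,2]>.082)&(m>0)).astype(np.uint8); q=P[rm>0]; print(rm.sum(),q.mean(0),q[:,2].max())
dk=((g<110)&(cv2.erode(m,np.ones((9,9)))>0)).astype(np.uint8); v,u=np.nonzero(dk); print(len(u),u.mean(),v.mean(),ray(c,u.mean(),v.mean(),.09))
s=monitor.sense();print(s['tcp_pos'])
b=((P[...,2]>.02)&(P[...,2]<.1)&(P[...,1]<-.25)); print('bowl',P[b].min(0),P[b].max(0))
E
```

```text
((522.6245727539062, 36.4964599609375), (158.5790252685547, 292.3114318847656), 18.27249526977539) [[ 401.508    150.42226]
 [ 493.15833 -127.14967]
 [ 643.74115  -77.42934]
 [ 552.0908   200.1426 ]]
214 [ 0.55747224 -0.06818577  0.09610416] 0.10077212611286646
12 297.6666666666667 247.83333333333334 [ 0.56251864 -0.06752547  0.09      ]
[0.21284904 0.58717668 0.22170781]
bowl [ 0.57397291 -0.48912745  0.02000624] [ 0.7155865  -0.34649487  0.0608147 ]
```

Call:
drive_tool(
  moves=[
    {"delta_pos": [20, 19, 0], "turn": 0, "claw": 0},
    {"delta_pos": [41, 38, 0], "turn": 0, "claw": 0},
    {"delta_pos": [41, 38, 0], "turn": 0, "claw": 0},
    {"delta_pos": [41, 38, 0], "turn": 0, "claw": 0},
    {"delta_pos": [41, 38, 0], "turn": 0, "claw": 0},
    {"delta_pos": [41, 38, 0], "turn": 0, "claw": 0},
    {"delta_pos": [41, 38, 0], "turn": 0, "claw": 0},
    {"delta_pos": [41, 38, 0], "turn": 0, "claw": 0},
    {"delta_pos": [41, 38, 0], "turn": 0, "claw": 0},
    {"delta_pos": [41, 38, 0], "turn": 0, "claw": 0},
    {"delta_pos": [41, 38, 0], "turn": 0, "claw": 0},
    {"delta_pos": [41, 38, 0], "turn": 0, "claw": 0},
  ],
)

```text
time_s: 1.65
tcp_pos: [0.5073, 0.0145, 0.2225]
ee_rot: [[0.94, -0.341, 0.0], [-0.341, -0.94, 0.0], [-0.0, -0.0, -1.0]]
wrist_force: [0.4, -0.1, 0.2]
gripper_width: 0.004
gripper_force: 0.0
```

Call:
drive_tool(
  moves=[
    {"delta_pos": [41, 38, 0], "turn": 0, "claw": 0},
    {"delta_pos": [41, 38, 0], "turn": 0, "claw": 0},
    {"delta_pos": [0, 0, 0], "turn": 0.15, "claw": 0},
    {"delta_pos": [0, 0, 0], "turn": 0.15, "claw": 0},
    {"delta_pos": [0, 0, 0], "turn": 0.15, "claw": 0},
    {"delta_pos": [0, 0, 0], "turn": 0.15, "claw": 0},
    {"delta_pos": [0, 0, 0], "turn": 0.15, "claw": 0},
    {"delta_pos": [0, 0, 0], "turn": 0.154, "claw": 0},
    {"delta_pos": [0, 0, 0], "turn": 0, "claw": 0},
  ],
)

```text
time_s: 2.78
tcp_pos: [0.5578, -0.0832, 0.2222]
ee_rot: [[0.315, -0.949, -0.001], [-0.949, -0.315, 0.0], [-0.0, 0.001, -1.0]]
wrist_force: [0.1, 0.4, 0.2]
gripper_width: 0.006
gripper_force: 0.0
```

```bash
cat >> h.py <<'E'
C=np.array([.5226,.0365]); YB=np.array([-.3135,.9496]); XB=np.array([.9496,.3135])
def st():
    s=monitor.sense(); p=s['tcp_pos']; R=np.array(s['ee_rot'])
    print('t',round(s['time_s'],2),'box xy mm',np.round([(p[:2]-C)@XB*1000,(p[:2]-C)@YB*1000],1),'z',round(p[2]*1000,1),'toolx ang',np.degrees(np.arctan2(R[1,0],R[0,0])),'F',np.round(s['wrist_force'],1),'w',round(s['gripper_width'],3),s['gripper_force'],'j',np.round(s['joints'],0)); return s
E
python3 -c "
from h import *
st()"
```

```text
t 2.77 box xy mm [  -4.1 -124.7] z 222.2 toolx ang -71.62474812372372 F [0.1 0.4 0.2] w 0.006 0.0 j [  8.  16.  -8.  -0. -66.  10.]
```

Call:
drive_tool(
  moves=[
    {"delta_pos": [20, -4, 0], "turn": 0, "claw": 0},
    {"delta_pos": [12, 0, 30], "turn": 0, "claw": 0},
    {"delta_pos": [0, 0, 40], "turn": 0, "claw": 0},
    {"delta_pos": [0, 0, 40], "turn": 0, "claw": 0},
    {"delta_pos": [0, 0, 30], "turn": 0, "claw": 0},
    {"delta_pos": [0, 0, 0], "turn": 0, "claw": 0},
    {"delta_pos": [-10, 0, 0], "turn": 0, "claw": 0},
    {"delta_pos": [-8, 0, 0], "turn": 0, "claw": 0},
    {"delta_pos": [-8, 0, 0], "turn": 0, "claw": 0},
    {"delta_pos": [-8, 0, 0], "turn": 0, "claw": 0},
    {"delta_pos": [-8, 0, 0], "turn": 0, "claw": 0},
  ],
)

```text
time_s: 4.15
tcp_pos: [0.5592, -0.0721, 0.0834]
ee_rot: [[0.314, -0.949, 0.002], [-0.949, -0.314, -0.0], [0.001, -0.002, -1.0]]
wrist_force: [1.9, -1.8, 1.3]
gripper_width: 0.005
gripper_force: 1.2
```

```bash
python3 -c "
from h import *
st()"
```

```text
t 4.15 box xy mm [   0.7 -114.6] z 83.4 toolx ang -71.68705313617417 F [ 1.9 -1.8  1.3] w 0.005 1.1933770403265953 j [  9.  24. -19.   0. -47.   9.]
```

Call:
drive_tool(
  moves=[
    {"delta_pos": [-10, 0, 0]},
    {"delta_pos": [-12, 0, 0]},
    {"delta_pos": [-12, 0, 0]},
    {"delta_pos": [-12, 0, 0]},
    {"delta_pos": [-12, 0, 0]},
    {"delta_pos": [-12, 0, 0]},
    {"delta_pos": [-12, 0, 0]},
    {"delta_pos": [-12, 0, 0]},
    {"delta_pos": [-12, 0, 0]},
    {"delta_pos": [-8, 0, 0]},
    {"delta_pos": [-6, 0, 0]},
    {"delta_pos": [-4, 0, 0]},
  ],
)

```text
invalid input
```

Call:
drive_tool(
  moves=[
    {"delta_pos": [-3, 0, 0]},
    {"delta_pos": [-3, 0, 0]},
    {"delta_pos": [-3, 0, 0]},
    {"delta_pos": [-3, 0, 0]},
  ],
)

```text
invalid input
```

```bash
python3 -c "
from h import *
st()"
```

```text
t 4.15 box xy mm [   0.7 -114.6] z 83.4 toolx ang -71.68705313617417 F [ 1.9 -1.8  1.3] w 0.005 1.1933770403265953 j [  9.  24. -19.   0. -47.   9.]
```

All keys are required in each row.

Call:
drive_tool(
  moves=[
    {"delta_pos": [-10, 0, 0], "turn": 0, "claw": 0},
    {"delta_pos": [-12, 0, 0], "turn": 0, "claw": 0},
    {"delta_pos": [-12, 0, 0], "turn": 0, "claw": 0},
    {"delta_pos": [-12, 0, 0], "turn": 0, "claw": 0},
    {"delta_pos": [-12, 0, 0], "turn": 0, "claw": 0},
    {"delta_pos": [-12, 0, 0], "turn": 0, "claw": 0},
    {"delta_pos": [-12, 0, 0], "turn": 0, "claw": 0},
    {"delta_pos": [-12, 0, 0], "turn": 0, "claw": 0},
    {"delta_pos": [-12, 0, 0], "turn": 0, "claw": 0},
    {"delta_pos": [-8, 0, 0], "turn": 0, "claw": 0},
    {"delta_pos": [-6, 0, 0], "turn": 0, "claw": 0},
    {"delta_pos": [-4, 0, 0], "turn": 0, "claw": 0},
  ],
)

```text
time_s: 5.65
tcp_pos: [0.5195, 0.0456, 0.0824]
ee_rot: [[0.314, -0.95, -0.0], [-0.95, -0.314, -0.0], [-0.0, 0.0, -1.0]]
wrist_force: [2.7, -2.1, 1.0]
gripper_width: 0.006
gripper_force: 1.1
```

Call:
drive_tool(
  moves=[
    {"delta_pos": [-3, 0, 0], "turn": 0, "claw": 0},
    {"delta_pos": [-3, 0, 0], "turn": 0, "claw": 0},
    {"delta_pos": [-3, 0, 0], "turn": 0, "claw": 0},
    {"delta_pos": [-3, 0, 0], "turn": 0, "claw": 0},
  ],
)

```text
time_s: 6.15
tcp_pos: [0.5158, 0.0567, 0.0824]
ee_rot: [[0.313, -0.95, -0.0], [-0.95, -0.313, -0.0], [-0.0, 0.0, -1.0]]
wrist_force: [1.4, -1.9, 0.1]
gripper_width: 0.006
gripper_force: 1.1
```

```bash
python3 -c "
from h import *
st()"
```

```text
t 6.15 box xy mm [-0.1 21.3] z 82.4 toolx ang -71.73579887985444 F [ 1.4 -1.9  0.1] w 0.006 1.0728579014539719 j [ 24.  21. -25.  -0. -45.  -6.]
```

Call:
drive_tool(
  moves=[
    {"delta_pos": [-3, 0, 0], "turn": 0, "claw": 0},
    {"delta_pos": [-3, 0, 0], "turn": 0, "claw": 0},
    {"delta_pos": [-3, 0, 0], "turn": 0, "claw": 0},
    {"delta_pos": [-3, 0, 0], "turn": 0, "claw": 0},
  ],
)

```text
time_s: 6.65
tcp_pos: [0.5124, 0.067, 0.0825]
ee_rot: [[0.315, -0.949, -0.0], [-0.949, -0.315, -0.003], [0.002, 0.001, -1.0]]
wrist_force: [7.7, -15.1, -4.1]
gripper_width: 0.004
gripper_force: 8.5
```

Call:
drive_tool(
  moves=[
    {"delta_pos": [-3, 0, 0], "turn": 0, "claw": 0},
    {"delta_pos": [-3, 0, 0], "turn": 0, "claw": 0},
  ],
)

```text
time_s: 6.9
tcp_pos: [0.5122, 0.0675, 0.0827]
ee_rot: [[0.316, -0.949, 0.001], [-0.949, -0.316, -0.011], [0.01, 0.003, -1.0]]
wrist_force: [20.0, -39.2, -8.1]
gripper_width: 0.004
gripper_force: 21.6
```

The force jumped to about 44 N while the TCP stalled, so the lid is at its stop. I'll back off and clear the view.

Call:
drive_tool(
  moves=[
    {"delta_pos": [4, 0, 0], "turn": 0, "claw": 0},
    {"delta_pos": [8, 0, 0], "turn": 0, "claw": 0},
    {"delta_pos": [20, 0, 0], "turn": 0, "claw": 0},
    {"delta_pos": [20, 0, -40], "turn": 0, "claw": 0},
    {"delta_pos": [20, 0, -50], "turn": 0, "claw": 0},
    {"delta_pos": [55, 0, -20], "turn": 0, "claw": 0.75},
    {"delta_pos": [55, 0, 0], "turn": 0, "claw": 0.75},
    {"delta_pos": [55, 0, 0], "turn": 0, "claw": 0.75},
    {"delta_pos": [55, 0, 0], "turn": 0, "claw": 0.75},
    {"delta_pos": [0, 0, 0], "turn": 0, "claw": 0.75},
  ],
)

```text
time_s: 8.15
tcp_pos: [0.602, -0.2058, 0.1911]
ee_rot: [[0.309, -0.951, -0.002], [-0.951, -0.31, 0.001], [-0.001, 0.001, -1.0]]
wrist_force: [-0.7, 0.8, -0.8]
gripper_width: 0.488
gripper_force: 0.0
```

```bash
python3 - <<'E'
from h import *
st()
c=cap('top'); save(c,'top1.png'); P=cloud(c)
hsv=cv2.cvtColor(c['color'],cv2.COLOR_RGB2HSV)
B=np.stack([(P[...,:2]-C)@XB,(P[...,:2]-C)@YB],-1)*1000
ins=(abs(B[...,0])<72)&(B[...,1]>-140)&(B[...,1]<20)&(P[...,2]<.05)
red=ins&(hsv[...,1]>130)&((hsv[...,0]<8)|(hsv[...,0]>172))
v,u=np.nonzero(red)
W=np.array([ray(c,a,b,.026)[:2] for a,b in zip(u,v)]); Q=np.stack([(W-C)@XB,(W-C)@YB],-1)*1000
print(len(u),Q.min(0),Q.max(0),cv2.minAreaRect(Q.astype(np.float32)),cv2.fitLine(Q.astype(np.float32),2,0,.01,.01).ravel())
E=P[(abs(B[...,0])<60)&(B[...,1]>-30)&(B[...,1]<60)&(P[...,2]>.055)]; e=(E[:,:2]-C)@YB*1000; print('lid edge',e.min(),np.percentile(e,2))
rg=(abs(B[...,0])<60)&(B[...,1]>0)&(B[...,1]<90)&(P[...,2]>.085)&(P[...,2]<.11);print('ridge',B[rg].mean(0))
big=cv2.resize(c['color'][180:340,160:400,::-1],None,fx=3,fy=3); cv2.imwrite('pics/crop1.png',big)
E
```

```text
t 8.15 box xy mm [  -0.6 -255. ] z 191.1 toolx ang -71.97092152292635 F [-0.7  0.8 -0.8] w 0.488 0.0 j [ -4.  24.  -0.  -0. -65.  22.]Traceback (most recent call last):
  File "<stdin>", line 9, in <module>
ValueError: operands could not be broadcast together with shapes (0,) (2,)
```

```bash
python3 - <<'E'
import cv2
c=cv2.imread('pics/top1.png'); cv2.imwrite('pics/crop1.png',cv2.resize(c[180:340,140:400],None,fx=3,fy=3))
E
```

```text
(no output)
```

View pics/crop1.png

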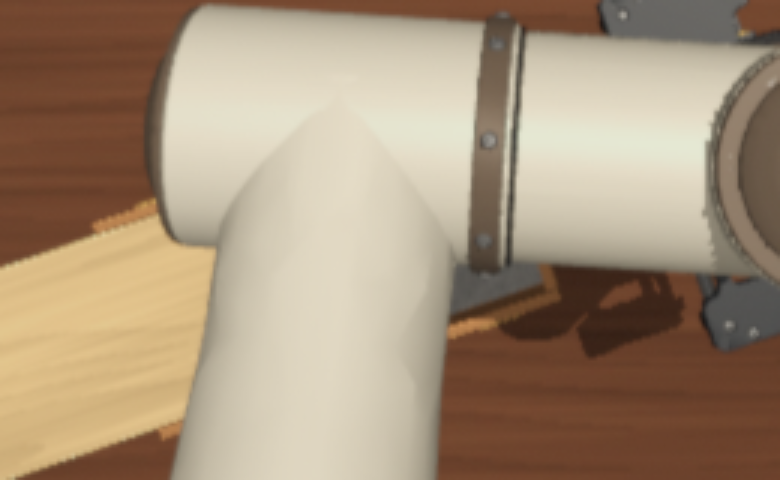

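The arm hides the opening in the top view; trying the side camera.

```bash
python3 - <<'E'
from h import *
c=cap('side'); save(c,'side1.png')
cv2.imwrite('pics/crop2.png',cv2.resize(c['color'][120:300,120:360,::-1],None,fx=3,fy=3))
E
```

```text
(no output)
```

View pics/crop2.png

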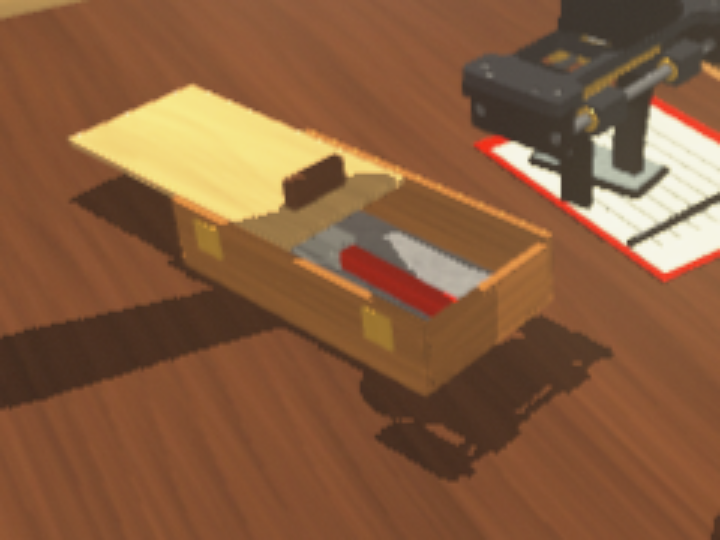

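The side crop shows the open box. The red handle runs from crop (345,255) to (455,300), i.e. image (235,205) to (272,220), and the steel blade goes on under the lid.

```bash
python3 - <<'E'
from h import *
c=cap('side'); P=cloud(c)
hsv=cv2.cvtColor(c['color'],cv2.COLOR_RGB2HSV)
B=np.stack([(P[...,:2]-C)@XB,(P[...,:2]-C)@YB],-1)*1000; Z=P[...,2]*1000
ins=(abs(B[...,0])<75)&(B[...,1]>-145)&(B[...,1]<60)&(Z<45)
red=ins&(hsv[...,1]>140)&((hsv[...,0]<6)|(hsv[...,0]>172))
b=B[red];z=Z[red]; print(red.sum(),b.min(0),b.max(0),z.min(),z.max(),np.median(z))
t=z>np.percentile(z,60)
print('top pts',b[t].min(0),b[t].max(0),np.median(z[t]),cv2.fitLine(b[t].astype(np.float32),2,0,.01,.01).ravel())
for y in range(-140,40,15):
    k=t&(b[:,1]>y)&(b[:,1]<y+15) if False else (b[:,1]>y)&(b[:,1]<y+15)&(z>22)
    if k.sum()>2: print(y,k.sum(),np.percentile(b[k,0],[5,50,95]).round(1),z[k].max().round(1))
lid=(Z>60)&(Z<76)&(abs(B[...,0])<55)&(B[...,1]>-100)&(B[...,1]<150)
print('lid edge',np.sort(B[lid][:,1])[:8])
rg=(Z>90)&(Z<103)&(abs(B[...,0])<40)&(B[...,1]>0)&(B[...,1]<100); print('ridge',B[rg].mean(0),rg.sum())
E
```

```text
335 [ -11.40742613 -105.6916407 ] [29.9587491  21.38457717] 6.8029690452826586 28.373428553082004 24.357539919690808
top pts [ -11.18895913 -105.6916407 ] [11.51838218 18.37968232] 25.81655320309001 [ 4.3440573e-02  9.9905604e-01  8.1917942e-01 -4.8326477e+01]
-110 23 [-11.1  -2.6   6. ] 27.7
-95 29 [-9.4 -2.4  7.4] 27.5
-80 27 [-7.8 -1.9  5.7] 27.5
-65 28 [-8.  -1.9  6.4] 28.4
-50 27 [-7.6 -0.6  9.2] 28.1
-35 31 [-7.6 -2.  10. ] 27.4
-20 25 [-6.3  2.3  9.8] 26.9
-5 25 [-4.7  1.9 10.5] 27.8
10 15 [-3.5  3.7 11.2] 27.2
lid edge [ 8.67905213  9.57109192  9.60205605  9.61445018  9.86420827 10.27373014
 10.28277956 10.29198829]
ridge [-1.40031976 44.2859816 ] 97
```

Call:
drive_tool(
  moves=[
    {"delta_pos": [-30, 0, 0], "turn": 0, "claw": 0.7},
    {"delta_pos": [-45, 0, 20], "turn": 0, "claw": 0.7},
    {"delta_pos": [-45, 0, 30], "turn": 0, "claw": 0.7},
    {"delta_pos": [-30, 1, 20], "turn": 0, "claw": 0.7},
    {"delta_pos": [-15, 0, 10], "turn": 0, "claw": 0.7},
    {"delta_pos": [0, 0, 0], "turn": 0.04, "claw": 0.7},
    {"delta_pos": [0, 0, 0], "turn": 0, "claw": 0.7},
  ],
)

```text
time_s: 9.18
tcp_pos: [0.5497, -0.0464, 0.1132]
ee_rot: [[0.277, -0.961, 0.001], [-0.961, -0.277, 0.0], [0.0, -0.001, -1.0]]
wrist_force: [1.2, 0.1, -0.2]
gripper_width: 0.697
gripper_force: 0.0
```

```bash
python3 -c "
from h import *
st()"
```

```text
t 9.18 box xy mm [ -0.3 -87.3] z 113.2 toolx ang -73.91181405234619 F [ 1.2  0.1 -0.2] w 0.697 0.0 j [ 12.  21. -19.   0. -50.   4.]
```

Aligned; descend about 102 mm and grip.

Call:
drive_tool(
  moves=[
    {"delta_pos": [2, 1, 20], "turn": 0, "claw": 0.7},
    {"delta_pos": [0, 0, 30], "turn": 0, "claw": 0.7},
    {"delta_pos": [0, 0, 25], "turn": 0, "claw": 0.7},
    {"delta_pos": [0, 0, 15], "turn": 0, "claw": 0.7},
    {"delta_pos": [0, 0, 10], "turn": 0, "claw": 0.7},
    {"delta_pos": [0, 0, 0], "turn": 0, "claw": 0.7},
    {"delta_pos": [0, 0, 0], "turn": 0, "claw": 0},
    {"delta_pos": [0, 0, 0], "turn": 0, "claw": 0},
    {"delta_pos": [0, 0, 0], "turn": 0, "claw": 0},
    {"delta_pos": [0, 0, 0], "turn": 0, "claw": 0},
    {"delta_pos": [0, 0, 0], "turn": 0, "claw": 0},
  ],
)

```text
time_s: 10.55
tcp_pos: [0.549, -0.0493, 0.0127]
ee_rot: [[0.275, -0.961, 0.0], [-0.961, -0.275, 0.0], [0.0, -0.0, -1.0]]
wrist_force: [0.2, 0.7, -0.1]
gripper_width: 0.222
gripper_force: 30.0
```

```bash
python3 -c "
from h import *
st()"
```

```text
t 10.55 box xy mm [ -1.8 -89.8] z 12.7 toolx ang -74.01369572129497 F [ 0.2  0.7 -0.1] w 0.222 30.005886554718018 j [ 12.  29. -24.   0. -37.   4.]
```

Call:
drive_tool(
  moves=[
    {"delta_pos": [0, 0, -5], "turn": 0, "claw": 0},
    {"delta_pos": [0, 0, -7], "turn": 0, "claw": 0},
    {"delta_pos": [0, 0, -8], "turn": 0, "claw": 0},
    {"delta_pos": [0, 0, -5], "turn": 0, "claw": 0},
    {"delta_pos": [0, 0, 0], "turn": 0, "claw": 0},
  ],
)

```text
time_s: 11.18
tcp_pos: [0.5493, -0.0492, 0.0382]
ee_rot: [[0.275, -0.961, 0.001], [-0.961, -0.275, 0.0], [0.0, -0.001, -1.0]]
wrist_force: [0.3, -0.4, -1.1]
gripper_width: 0.226
gripper_force: 30.0
```

```bash
cat >> h.py <<'E'
def horn(name=None):
    s=st(); c=cap('side'); P=cloud(c); hsv=cv2.cvtColor(c['color'],cv2.COLOR_RGB2HSV)
    B=np.stack([(P[...,:2]-C)@XB,(P[...,:2]-C)@YB],-1)*1000; Z=P[...,2]*1000
    red=(abs(B[...,0])<70)&(B[...,1]<60)&(B[...,1]>-400)&(Z>8)&(hsv[...,1]>140)&((hsv[...,0]<6)|(hsv[...,0]>172))
    red=cv2.morphologyEx(red.astype(np.uint8),cv2.MORPH_OPEN,np.ones((2,2)))>0
    b=B[red][:,1];z=Z[red]
    print('n',red.sum(),'y',b.min(),b.max())
    ys=[];zs=[]
    for y in np.arange(b.min(),b.max(),10):
        k=(b>=y)&(b<y+10)
        if k.sum()>5: ys.append(y+5); zs.append(np.percentile(z[k],90))
    p=np.polyfit(ys,zs,1); print('slope deg',-np.degrees(np.arctan(p[0])),'top z at y=0',p[1],np.round(zs,0),np.round(ys))
    rg=(Z>90)&(Z<103)&(abs(B[...,0])<33)&(B[...,1]>25)&(B[...,1]<70)&(hsv[...,2]<140); print('ridge',np.median(B[rg],0),rg.sum())
    if name: cv2.imwrite('pics/'+name,cv2.resize(c['color'][80:300,120:420,::-1],None,fx=2.6,fy=2.6))
E
python3 -c "
from h import *
horn('crop3.png')"
```

```text
t 11.18 box xy mm [ -1.6 -89.8] z 38.2 toolx ang -74.01494458627673 F [ 0.3 -0.4 -1.1] w 0.226 29.996818900108337 j [ 12.  27. -23.   0. -40.   4.]
n 151 y -141.25527381113125 -47.979766767451515
slope deg -1.680332398850762 top z at y=0 57.51525361696719 [51. 52. 52. 52. 74. 51. 51.] [-126. -116. -106.  -96.  -86.  -66.  -56.]
ridge [-3.24169421 42.53523845] 91
```

View pics/crop3.png

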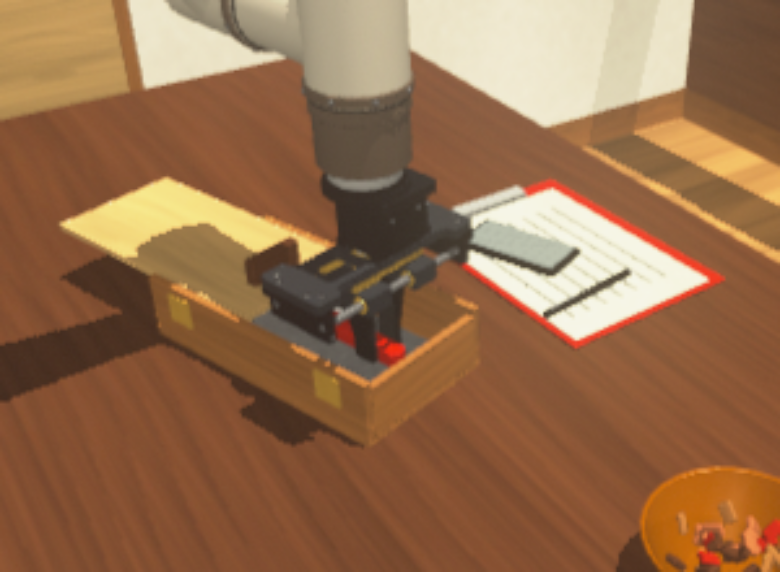

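The shoehorn has risen level in the pads (top at about 52 mm), so it doesn't pivot under its own weight. I'll lever it against the lid's edge, easing slightly toward +y so friction presses the lid toward its stop.

Call:
drive_tool(
  moves=[
    {"delta_pos": [0, 0, -5], "turn": 0, "claw": 0},
    {"delta_pos": [-1, 0, -4], "turn": 0, "claw": 0},
    {"delta_pos": [-1, 0, -4], "turn": 0, "claw": 0},
    {"delta_pos": [-0.5, 0, -3], "turn": 0, "claw": 0},
    {"delta_pos": [-0.5, 0, -3], "turn": 0, "claw": 0},
  ],
)

```text
time_s: 11.85
tcp_pos: [0.5479, -0.0465, 0.0566]
ee_rot: [[0.275, -0.961, -0.0], [-0.961, -0.275, -0.0], [0.0, 0.0, -1.0]]
wrist_force: [0.3, -1.4, -3.7]
gripper_width: 0.225
gripper_force: 30.0
```

```bash
python3 -c "
from h import *
horn()
print(monitor.sense()['moment'])"
```

```text
t 11.85 box xy mm [ -2.  -86.8] z 56.6 toolx ang -74.01539645593063 F [ 0.3 -1.4 -3.7] w 0.225 29.999025464057922 j [ 12.  25. -22.   0. -43.   4.]
n 171 y -678.524061328945 -39.05135197285072
slope deg 8.050315581661424 top z at y=0 55.55636459605599 [70. 72. 71. 71. 90. 32. 66. 66. 66.] [-124. -114. -104.  -94.  -84.  -74.  -64.  -54.  -44.]
ridge [-18.72336704  45.27427645] 36
[-0.50432496 -0.10029997  0.06175569]
```

Call:
drive_tool(
  moves=[
    {"delta_pos": [-0.5, 0, -4], "turn": 0, "claw": 0},
    {"delta_pos": [-0.8, 0, -4], "turn": 0, "claw": 0},
    {"delta_pos": [-1, 0, -4], "turn": 0, "claw": 0},
    {"delta_pos": [-1, 0, -4], "turn": 0, "claw": 0},
    {"delta_pos": [0, 0, 0], "turn": 0, "claw": 0},
  ],
)

```text
time_s: 12.52
tcp_pos: [0.5471, -0.0431, 0.0729]
ee_rot: [[0.276, -0.961, 0.0], [-0.961, -0.276, 0.0], [-0.0, -0.0, -1.0]]
wrist_force: [-0.6, -1.3, -1.4]
gripper_width: 0.225
gripper_force: 30.0
```

```bash
python3 -c "
from h import *
horn('crop4.png')"
```

```text
t 12.53 box xy mm [ -1.7 -83.3] z 72.9 toolx ang -74.00285110071636 F [-0.6 -1.3 -1.4] w 0.225 29.99887079000473 j [ 12.  24. -21.  -0. -45.   4.]
n 232 y -678.524061328945 36.27653675024055
slope deg 18.27702900309496 top z at y=0 58.59117428214634 [92. 91. 88. 96. 77. 78. 75. 72. 62. 59. 59. 58.] [-114. -104.  -94.  -74.  -64.  -54.  -44.  -34.  -24.  -14.   -4.    6.]
ridge [-24.73948859  44.62122597] 23
```

View pics/crop4.png

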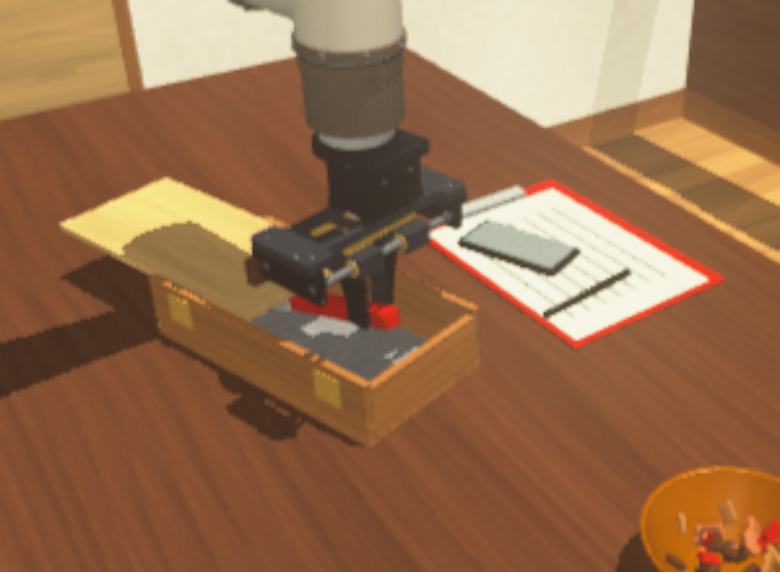

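The handle is tilted up about 15°, with the handle end above the -y wall's top. Now draw it out lengthwise, a shade shallower than its slope so that it leaves the lid's edge.

Call:
drive_tool(
  moves=[
    {"delta_pos": [3, 0, 1], "turn": 0, "claw": 0},
    {"delta_pos": [7, 0, -1], "turn": 0, "claw": 0},
    {"delta_pos": [10, 0, -2], "turn": 0, "claw": 0},
    {"delta_pos": [10, 0, -2.2], "turn": 0, "claw": 0},
    {"delta_pos": [10, 0, -2.2], "turn": 0, "claw": 0},
    {"delta_pos": [10, 0, -2.2], "turn": 0, "claw": 0},
  ],
)

```text
time_s: 13.32
tcp_pos: [0.5611, -0.0922, 0.0813]
ee_rot: [[0.275, -0.961, 0.0], [-0.961, -0.275, 0.0], [0.0, -0.0, -1.0]]
wrist_force: [-0.5, -0.4, -0.2]
gripper_width: 0.225
gripper_force: 30.0
```

```bash
python3 -c "
from h import *
horn()"
```

```text
t 13.32 box xy mm [  -3.8 -134.3] z 81.3 toolx ang -74.03496658338534 F [-0.5 -0.4 -0.2] w 0.225 29.99981939792633 j [  7.  25. -18.   0. -47.   9.]
n 228 y -678.524061328945 -35.156511373748835
slope deg 16.3910765092918 top z at y=0 52.99949905354958 [ 95. 101.  99.  97. 103.  87.  86.  84.  71.  70.  70.  66.  68.] [-174. -164. -154. -144. -124. -114. -104.  -94.  -84.  -74.  -64.  -54.
  -44.]
ridge [-3.48176784 43.6844147 ] 87
```

Call:
drive_tool(
  moves=[
    {"delta_pos": [10, 0, -2.2], "turn": 0, "claw": 0},
    {"delta_pos": [10, 0, -2.2], "turn": 0, "claw": 0},
    {"delta_pos": [10, 0, -2.2], "turn": 0, "claw": 0},
    {"delta_pos": [10, 0, -2.2], "turn": 0, "claw": 0},
    {"delta_pos": [10, 0, -2.5], "turn": 0, "claw": 0},
    {"delta_pos": [10, 0, -2.5], "turn": 0, "claw": 0},
    {"delta_pos": [10, 0, -2.5], "turn": 0, "claw": 0},
    {"delta_pos": [10, 0, -2.5], "turn": 0, "claw": 0},
    {"delta_pos": [6, 0, -2], "turn": 0, "claw": 0},
    {"delta_pos": [0, 0, 0], "turn": 0, "claw": 0},
  ],
)

```text
time_s: 14.62
tcp_pos: [0.5847, -0.1744, 0.1021]
ee_rot: [[0.275, -0.962, 0.0], [-0.962, -0.275, 0.0], [0.0, -0.0, -1.0]]
wrist_force: [0.2, 0.1, -0.4]
gripper_width: 0.227
gripper_force: 30.0
```

```bash
python3 -c "
from h import *
horn('crop5.png')"
```

```text
t 14.62 box xy mm [  -7.1 -219.8] z 102.1 toolx ang -74.0503591274594 F [ 0.2  0.1 -0.4] w 0.227 29.999206066131592 j [ -1.  27. -11.  -0. -53.  17.]
n 262 y -678.524061328945 -120.33196043540617
slope deg 16.3202527779214 top z at y=0 49.271216331932095 [120. 121. 119. 122. 110. 108.  96.  94.  94.  94.  93.  90.  88.] [-254. -244. -234. -214. -204. -194. -184. -174. -164. -154. -144. -134.
 -124.]
ridge [-1.16187806 43.11116107] 89
```

View pics/crop5.png

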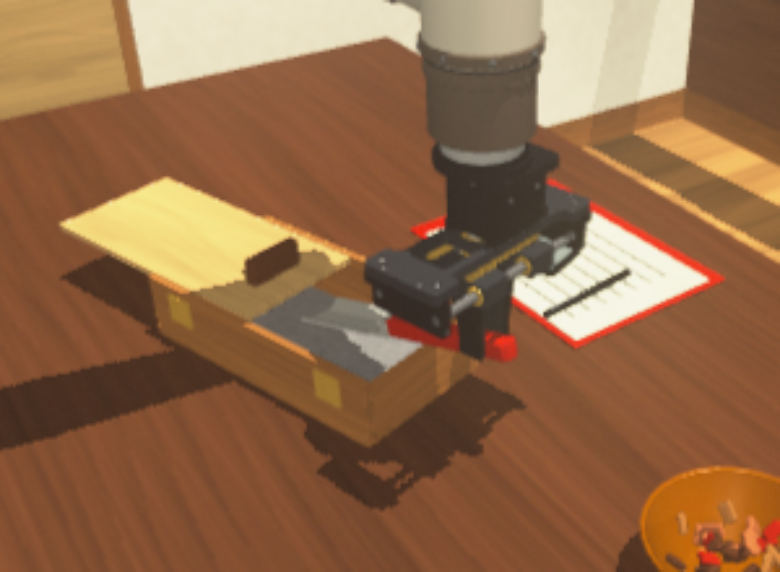

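The blade tip is at crop (305,320), clear of the lid's edge, and the lid is still open. Lift 165 mm.

Call:
drive_tool(
  moves=[
    {"delta_pos": [4, 0, -6], "turn": 0, "claw": 0},
    {"delta_pos": [4, 0, -12], "turn": 0, "claw": 0},
    {"delta_pos": [0, 0, -20], "turn": 0, "claw": 0},
    {"delta_pos": [0, 0, -25], "turn": 0, "claw": 0},
    {"delta_pos": [0, 0, -25], "turn": 0, "claw": 0},
    {"delta_pos": [0, 0, -25], "turn": 0, "claw": 0},
    {"delta_pos": [0, 0, -25], "turn": 0, "claw": 0},
    {"delta_pos": [0, 0, -20], "turn": 0, "claw": 0},
    {"delta_pos": [0, 0, -12], "turn": 0, "claw": 0},
    {"delta_pos": [0, 0, -5], "turn": 0, "claw": 0},
    {"delta_pos": [0, 0, 0], "turn": 0, "claw": 0},
    {"delta_pos": [0, 0, 0], "turn": 0, "claw": 0},
  ],
)

```text
time_s: 16.18
tcp_pos: [0.5864, -0.1816, 0.2759]
ee_rot: [[0.275, -0.961, -0.002], [-0.961, -0.275, 0.0], [-0.001, 0.002, -1.0]]
wrist_force: [-0.5, 0.7, -1.5]
gripper_width: 0.229
gripper_force: 30.0
```

```bash
python3 - <<'E'
from h import *
horn('crop6.png')
c=cap('side');P=cloud(c);hsv=cv2.cvtColor(c['color'],cv2.COLOR_RGB2HSV)
B=np.stack([(P[...,:2]-C)@XB,(P[...,:2]-C)@YB],-1)*1000; Z=P[...,2]*1000
k=(abs(B[...,0])<50)&(B[...,1]<40)&(B[...,1]>-120)&(Z>115); print('blade pts',k.sum(),'z min',Z[k].min(),'y max',B[k][:,1].max())
E
```

```text
t 16.18 box xy mm [  -7.8 -227.1] z 275.9 toolx ang -74.01806798584082 F [-0.5  0.7 -1.5] w 0.229 29.999312460422516 j [ -2.  19.   4.  -0. -75.  18.]
n 430 y -678.524061328945 210.09119875856837
slope deg 13.282080800354482 top z at y=0 233.206710995742 [292. 295. 293. 286. 281. 282. 279. 277. 274. 272. 270. 267. 264.] [-264. -254. -244. -224. -214. -204. -194. -184. -174. -164. -154. -144.
 -134.]
ridge [-2.54915647 42.96704367] 92
blade pts 263 z min 218.79836665840358 y max -20.871227562281877
```

View pics/crop6.png

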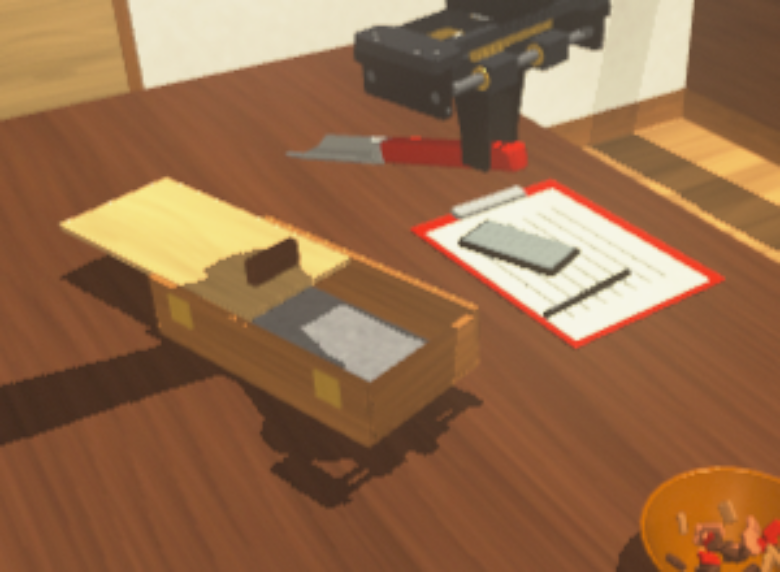

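The shoehorn is held clear, with its lowest point at about 219 mm, and nothing else has moved. I'll recheck the lid with the same measure as before, then hand in.

```bash
python3 - <<'E'
from h import *
c=cap('side');P=cloud(c)
B=np.stack([(P[...,:2]-C)@XB,(P[...,:2]-C)@YB],-1)*1000; Z=P[...,2]*1000
lid=(Z>60)&(Z<76)&(abs(B[...,0])<55)&(B[...,1]>-100)&(B[...,1]<150)
print('lid edge',np.sort(B[lid][:,1])[:8])
rg=(Z>90)&(Z<103)&(abs(B[...,0])<40)&(B[...,1]>0)&(B[...,1]<100); print('ridge',B[rg].mean(0),rg.sum())
E
```

```text
lid edge [ 9.46405116 10.08741558 10.13477133 10.21850297 10.23778049 10.29624128
 10.50995739 10.5413445 ]
ridge [-1.33777744 44.11922879] 94
```

```bash
python3 -c "
from station import ticket
print(ticket.finish_job())"
```

```text
the job is handed in; nothing more can be done
None
```

The job is handed in, with no verdict returned: the lid is open at its stop, and the shoehorn is held still in the gripper, its lowest point about 15 cm above the box's top. I did not touch the phone, pen or bowl.

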